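# Lock the foil spindle and set the retaining nut on a stamping press's unwind stand

### The arm

A 6-joint arm with a two-finger parallel gripper is mounted at the origin on the work surface. World frame = base frame: x ahead of the robot, y to its left, z up, the work surface at z = 0. Lengths are in m, angles in degrees, forces in N, time in s.
With the tool pointing down it reaches from about 0.35 to 0.875 m from the base axis. Payload 4.2 kg.
Tool frame: the origin (TCP) lies midway between the tips of the shut fingers; the grasp point (between the pads) lies 19 mm behind it; y points along the fingers, z is the direction in which the jaws open and shut, and the axes are right-handed (so a half turn about y gives the same grasp; the last joint's range is limited). The gripper opens to 87 mm and grips with 3 to 60 N. Pads are 19 mm wide; open, the fingers measure 117 mm over their backs; the gripper's body (75 mm by 190 mm) begins 51 mm behind the grasp point.
Start: joints at [89.702, 22.042, 0.453, 0, -68.411, -14.817], TCP at [0.163, 0.603, 0.223] pointing down, gripper open.
Joint ranges: [-179.83, 179.83], [-69.29, 118.12], [-61.27, 80.66], [-181.25, 117.63], [-171.15, -9.14], [-177.46, 177.46]. Speed limits (degrees/s): [159.86, 159.86, 180, 180, 180, 180].

### API

Orientations are given as [roll, pitch, yaw] about the fixed x, y, z axes, in that order (R = Rz(yaw) Ry(pitch) Rx(roll)).
In Python, from workcell import env gives the robot as it stands. The module is installed in compiled form; this text tells all that it offers. Calls block until the motion is done:
- env.goto(position, orientation): joint-space move of the TCP to a pose.
- env.move_straight(position, rotation=None, rate=0.15, force_limit=None): straight line of the TCP; rotation=None keeps the orientation; rate is the mean speed in m/s. With force_limit (N) it stops when the force on the tool has changed by that much, and returns True; else False.
- env.set_joints(angles): joint-space move.
- env.gripper_to(opening, grasp_force=None): opening from 0.0 (shut) to 1.0 (fully open); grasp_force is the grip in N (None keeps the last); returns when the fingers have stopped.
- env.dwell(seconds).
- env.inverse_kinematics(position, orientation): joint angles nearest the present ones, or None.
- env.read_state(): the state.
- env.grab_frame(name): name is "scene" or "top" or "wrist"; returns a dict with "image" (420x560x3 uint8, blue, green, red), "fx", "fy", "cx", "cy" (pixels), "position" and "orientation" of the camera in the world. Camera axes: x right, y up, looking along -z (the intrinsics and any distortion apply to the point x, -y, -z); pixel columns grow to the right and rows downward; lengths in m; the calibration is good to about 2 mm. The wrist camera is an equidistant fisheye: a pixel r from the principal point sees the ray r / f radians off the axis. A picture is of the moment at which its call begins. There is no depth.
A pose or a line that the arm cannot do raises env.Unreachable and nothing moves.
- env.close_job(): hands the job in, once; it reports no verdict.
Trained networks look in a picture, given as the dict that the camera call returned (one of the last four; its "shot" number tells which), for a name from the list of things; names that differ only in an ending like _2 or _b are one class to them, and where a whole thing is asked for, a point or a joint stands for the part that bears it (a point fixed in the world has none). Each returns a list of dicts, best first, with "score" (0 to 1); they miss things now and then, are a little off and sometimes report something else, mostly with a low value. They report only what shows in the picture. A call takes as long as a camera call.
- env.search_frame(picture, thing): "xyz" ([x, y, z] in m, in world coordinates, good to about 4 mm: the middle of the surface that is visible of it).
- env.trace(picture, thing): "mask" (420x560 bool, what is visible of it).
The state is a dict: "clock": time; "joint_positions": joint angles; "qvel": joint speeds; "joint_torque": joint torques, N m; "position": TCP position; "tool_rot": TCP orientation; "force": force on the tool from outside, world axes, zero at the start; "wrist_torque": the same for the moment, N m; "opening": opening from 0.0 (shut) to 1.0 (fully open).
Only numpy, scipy, OpenCV 4.12 (cv2) and the standard library are available. Lean on these libraries where they do the work, as an engineer would, in place of code of your own. Each camera call takes 0.05 s, during which the arm holds its last target.

### The job

On the round foil unwind stand, first swing the lock collar clockwise by its upright pin until its pointed nose lines up with the fixed pointer on the base, so that the spindle is locked. Then screw the knurled nut on top clockwise down the spindle until it bottoms out, back it off a quarter turn so that the roll can run freely, and finish with the nut still gripped between the fingers at that setting, holding it still; leave the collar locked and the loose things on the bench where they are.

Things in the scene. Friction and masses are not known exactly. Their poses are not given: they have to be found in the camera images.
- stand: Fixed foil unwind stand: round blue-painted base, 280 mm diameter, 12 mm thick; in its middle an upright 14 mm spindle (top 145 mm above the bench) carrying, from below, the lock collar, a foil roll (72 mm diameter, 36 to 77 mm above the bench) and the knurled nut. Origin: on the spindle axis, on the bench. z up; the yaw varies. The fixed pointer lies towards the stand's -y.
- lock_mark (a point): Tip of the fixed pointer (steel wedge, 12 mm high, 16 mm wide, on the base plate, pointing at the spindle): 115 mm from the spindle axis, 24 mm above the bench. The collar is locked when its nose points at this tip.
- collar (a joint): Angle (rad) of the aluminium lock collar (100 mm ring with an arm and pointed nose out to 112 mm, top 29 mm above the bench) about the spindle. 0: arm along the stand's +x; grows clockwise seen from above; 1.571: nose at the fixed pointer (locked). Turns from 0 to 2.1, no stop at the mark; stays where left (friction 0.15 N m). Starts at 0.2 to 0.75.
- pin_grip (a point): Point at which to grip the collar's upright round steel pin (14 mm diameter, 98 mm from the spindle axis, rising from the arm to 88 mm above the bench): on the pin's axis, 70 mm above the bench. It moves with the collar.
- nut (a joint): Angle (rad) of the round knurled nut (44 mm diameter, 30 mm high, black radial line on top): 0 when bottomed out (hard stop), growing as it is unscrewed (anticlockwise from above). Right-hand thread: drops 1.59 mm per rad (10 mm a turn) as it is screwed on; follow it. Friction 0.04 N m, stays where left. Starts at 2.3 to 3.9, already on the thread; needs re-gripping.
- nut_center (a point): Centre of the knurled nut, on the spindle axis, half-way up; 105 mm above the bench when bottomed out. Below its seat (90 mm) is a sleeve of at most 47 mm diameter, so fingers beside the nut are free down to the roll at 77 mm. The spindle's top stands up to 40 mm above this point.
- core: Bystander, loose: empty cardboard core, an upright tube of 60 mm outer diameter, 45 mm high. Origin: centre of its underside.
- die: Bystander, loose: flat dark steel stamping die block, 70 x 50 x 18 mm. Origin: centre of its underside.
- driver: Bystander, loose: screwdriver lying on the bench. Origin: under its middle.

How it is judged:
By the outcome, as a careful person would: the job done as asked, in the order asked, and still so for the second after the job is handed in, while the arm keeps its last pose, push and grip.
It also fails if it takes over 72 s, if anything falls off the work surface, if the arm or the gripper's body presses on something with over 40 N, if the wrist force passes 120 N, or if a joint passes its speed limit or range.

## Working session

There is one attempt and no reset: what is moved stays moved. The work goes in short steps, each a Python script; the robot and the scene stay as the last script left them, time stands still between calls to the robot, and variables do not carry over. Pictures are saved under pics/ and viewed, and the job is handed in when it is done.

```bash
mkdir -p pics; python3 - <<'E'
from workcell import env
import cv2
s=env.read_state();print(s)
for n in("scene","top","wrist"):
    f=env.grab_frame(n);cv2.imwrite(f"pics/a_{n}.png",f["image"])
    print(n,{k:f[k] for k in f if k!="image"})
    for t in("stand","collar","pin_grip","nut","nut_center","core","die","driver","lock_mark"):
        try:
            r=env.search_frame(f,t);print(t,[(x["score"],x["xyz"]) for x in r[:2]])
        except Exception as e:print(t,repr(e))
E
```

```text
{'clock': 0.0, 'joint_positions': array([ 8.97023174e+01,  2.20934005e+01,  3.81768016e-01, -2.85103287e-02,
       -6.84097943e+01, -1.48167681e+01]), 'qvel': array([ 0.0196121 , -0.07847656,  0.11029949,  0.01357723,  0.05190859,
        0.08102849]), 'joint_torque': array([-1.63915080e-03, -3.90668285e+01,  1.87403512e+01,  4.21963826e+00,
        1.09082865e-02, -2.03741201e-04]), 'position': array([0.16279239, 0.6028287 , 0.2214466 ]), 'tool_rot': array([-8.98758348e+01,  5.44593922e-03,  1.64875036e+02]), 'force': array([ 0.38594339, -0.294587  ,  0.43548497]), 'wrist_torque': array([-0.02893044, -0.05172626, -0.02683525]), 'opening': 0.9998886424554737}
scene {'fx': 388.20453135728053, 'fy': 388.20453135728053, 'cx': 278.84165031035525, 'cy': 208.5594216459819, 'position': array([1.05539909, 0.56650258, 0.71269547]), 'orientation': array([4.94253056e+01, 7.43962986e-02, 1.37349414e+02]), 'shot': 1}
stand [(0.64, [0.553, 0.0367, 0.0287]), (0.58, [0.5294, 0.07, 0.0121])]
collar [(0.74, [0.5525, 0.038, 0.0308]), (0.61, [0.6126, 0.2349, 0.0357])]
pin_grip [(0.96, [0.5564, 0.0354, 
[... 551 characters left out ...]
.6, [0.5255, 0.0241, 0.0287]), (0.41, [0.5126, 0.0425, 0.1247])]
pin_grip [(0.8, [0.5209, 0.0267, 0.0303])]
nut [(0.61, [0.5088, 0.0445, 0.1269])]
nut_center [(0.86, [0.5124, 0.041, 0.1268])]
core [(0.65, [0.6072, 0.2334, 0.0437])]
die [(0.74, [0.4703, 0.2403, 0.0176])]
driver [(0.71, [0.4283, -0.2043, 0.0253])]
lock_mark [(0.93, [0.5077, 0.0445, 0.0097])]
wrist {'fx': 325.19226210127806, 'fy': 325.19226210127806, 'cx': 278.0311302934987, 'cy': 209.7937969776111, 'position': array([0.24337243, 0.58241809, 0.38483354]), 'orientation': array([-1.77099080e+01,  4.22388756e-02, -1.05159111e+02]), 'shot': 3}
stand []
collar []
pin_grip []
nut []
nut_center []
core []
die []
driver []
lock_mark []
```

View pics/a_scene.png

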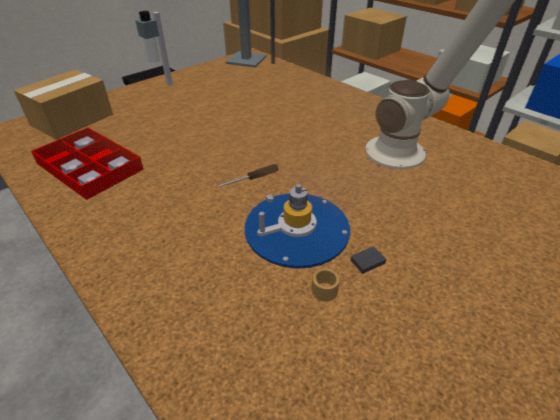

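View pics/a_top.png

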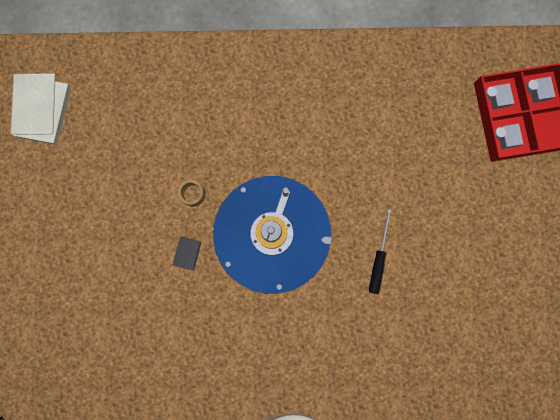

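```bash
cat > h.py <<'E'
import numpy as np, cv2
from scipy.spatial.transform import Rotation as R
def ray(f,u,v):
    d=np.array([(u-f["cx"])/f["fx"],-(v-f["cy"])/f["fy"],-1.])
    return R.from_euler("xyz",f["orientation"],degrees=True).apply(d)
def onplane(f,u,v,z):
    d=ray(f,u,v);p=np.array(f["position"]);return p+d*(z-p[2])/d[2]
def proj(f,P):
    q=R.from_euler("xyz",f["orientation"],degrees=True).inv().apply(np.array(P)-f["position"])
    return np.array([f["cx"]+f["fx"]*q[0]/-q[2], f["cy"]-f["fy"]*q[1]/-q[2]])
E
python3 - <<'E'
from workcell import env
from h import *
f=env.grab_frame("top")
im=f["image"]
hsv=cv2.cvtColor(im,cv2.COLOR_BGR2HSV)
m=cv2.inRange(hsv,(100,120,40),(130,255,255))
m[:, :200]=0;m[:,345:]=0
c=max(cv2.findContours(m,cv2.RETR_EXTERNAL,cv2.CHAIN_APPROX_NONE)[0],key=cv2.contourArea)
h=cv2.convexHull(c)[:,0]
P=np.array([onplane(f,u,v,.012)[:2] for u,v in h])
A=np.c_[2*P,np.ones(len(P))];x=np.linalg.lstsq(A,(P**2).sum(1),rcond=None)[0]
print("base c",x[:2],"r",np.sqrt(x[2]+x[0]**2+x[1]**2))
cv2.imwrite("pics/b_top.png",cv2.resize(im[170:300,205:340],None,fx=5,fy=4.6*1,interpolation=cv2.INTER_CUBIC))
cv2.imwrite("pics/b_nut.png",cv2.resize(im[205:260,245:300],None,fx=10,fy=10,interpolation=cv2.INTER_CUBIC))
g=env.grab_frame("scene")
cv2.imwrite("pics/b_sc.png",cv2.resize(g["image"][170:280,240:360],None,fx=5,fy=5,interpolation=cv2.INTER_CUBIC))
np.save("topf.npy",f,allow_pickle=True);np.save("scf.npy",g,allow_pickle=True)
E
```

```text
base c [0.51267968 0.04306429] r 0.13804671088272008
```

View pics/b_top.png

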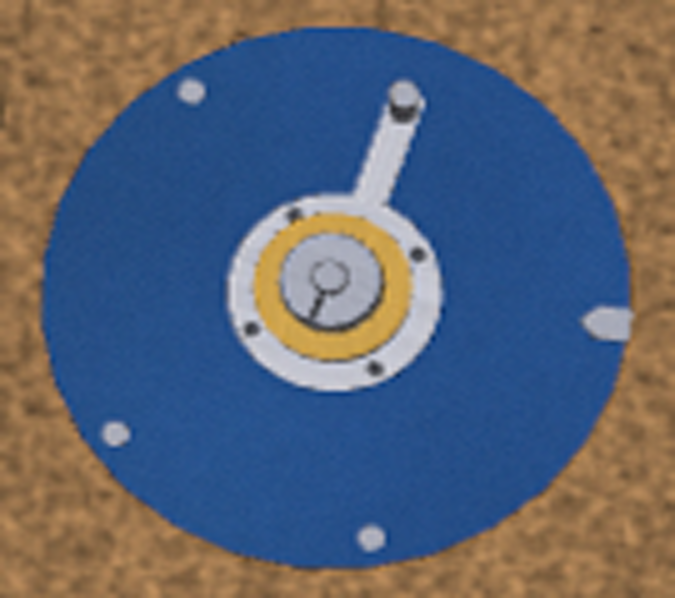

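View pics/b_nut.png

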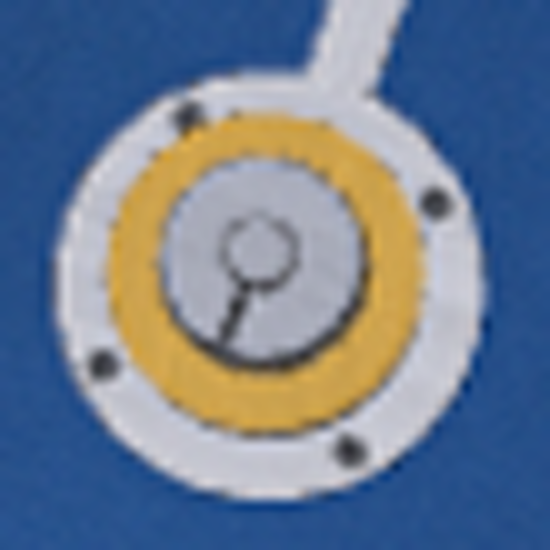

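View pics/b_sc.png

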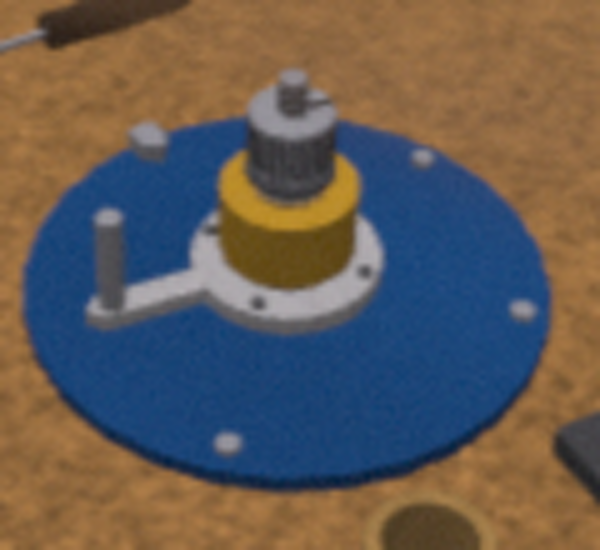

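```bash
python3 - <<'E'
from h import *
f=np.load("topf.npy",allow_pickle=True).item();g=np.load("scf.npy",allow_pickle=True).item()
T=lambda X,Y,z:onplane(f,205+X/5-.4,170+Y/4.6-.4,z)[:2]
S=lambda X,Y,z:onplane(g,240+X/5-.4,170+Y/5-.4,z)[:2]
c=np.array([.5127,.0431])
for n,p in dict(tip=T(583,323,.024),pin=T(404,95,.088),nut=T(331,280,.125),spin=T(330,276,.145),
  lineend=T(314,318,.125),pinS=S(110,216,.088),spinS=S(293,77,.145),tipS=S(137,142,.024),nutS=S(291,112,.125)).items():
    d=p-c;print(n,p.round(4),"r",np.hypot(*d).round(4),"ang",np.degrees(np.arctan2(d[1],d[0])).round(1))
# base ellipse scene
im=g["image"];m=cv2.inRange(cv2.cvtColor(im,cv2.COLOR_BGR2HSV),(100,150,40),(130,255,255));m[:165]=0;m[280:]=0;m[:,:235]=0;m[:,360:]=0
k=max(cv2.findContours(m,cv2.RETR_EXTERNAL,cv2.CHAIN_APPROX_NONE)[0],key=cv2.contourArea)
h=cv2.convexHull(k)[:,0];P=np.array([onplane(g,u,v,.012)[:2] for u,v in h]);A=np.c_[2*P,np.ones(len(P))];x=np.linalg.lstsq(A,(P**2).sum(1),rcond=None)[0]
print(x[:2],np.sqrt(x[2]+x[0]**2+x[1]**2))
from workcell import env
s=env.read_state()
for yaw in range(-180,360,20):
    q=env.inverse_kinematics([.5127,.0431,.1],[-90,0,yaw]);print(yaw,None if q is None else np.round(q,0))
E
```

```text
tip [ 0.4953 -0.0728] r 0.1172 ang -98.5
pin [0.6041 0.0093] r 0.0975 ang -20.3
nut [0.5121 0.0423] r 0.001 ang -128.3
spin [0.5126 0.0423] r 0.0008 ang -98.1
lineend [0.4945 0.0499] r 0.0194 ang 159.6
pinS [0.6035 0.0125] r 0.0958 ang -18.6
spinS [0.513  0.0457] r 0.0027 ang 83.3
tipS [ 0.5047 -0.0819] r 0.1253 ang -93.7
nutS [0.5146 0.0469] r 0.0042 ang 62.9
[0.51692136 0.04916014] 0.13754631182999658
-180 [ 23.  19. -24.   0. -47.  67.]
-160 [ 23.  19. -24.   0. -47.  87.]
-140 [ 23.  19. -24.   0. -47. 107.]
-120 [ 23.  19. -24.   0. -47. 127.]
-100 [ 23.  19. -24.   0. -47. 147.]
-80 [ 23.  19. -24.   0. -47. 167.]
-60 [  23.   19.  -24.    0.  -47. -173.]
-40 [  23.   19.  -24.   -0.  -47. -153.]
-20 [  23.   19.  -24.   -0.  -47. -133.]
0 [  23.   19.  -24.   -0.  -47. -113.]
20 [ 23.  19. -24.  -0. -47. -93.]
40 [ 23.  19. -24.  -0. -47. -73.]
60 [ 23.  19. -24.   0. -47. -53.]
80 [ 23.  19. -24.   0. -47. -33.]
100 [ 23.  19. -24.   0. -47. -13.]
120 [ 23.  19. -24.   0. -47.   7.]
140 [ 23.  19. -24.   0. -47.  27.]
160 [ 23.  19. -24.   0. -47.  47.]
180 [ 23.  19. -24.   0. -47.  67.]
200 [ 23.  19. -24.   0. -47.  87.]
220 [ 23.  19. -24.   0. -47. 107.]
240 [ 23.  19. -24.   0. -47. 127.]
260 [ 23.  19. -24.   0. -47. 147.]
280 [ 23.  19. -24.   0. -47. 167.]
300 [  23.   19.  -24.    0.  -47. -173.]
320 [  23.   19.  -24.   -0.  -47. -153.]
340 [  23.   19.  -24.   -0.  -47. -133.]
```

```bash
cat >> h.py <<'E'
def wray(f,u,v):
    x=(u-f["cx"])/f["fx"];y=(v-f["cy"])/f["fy"];r=np.hypot(x,y)
    s=np.sin(r)/r if r>1e-9 else 1
    return R.from_euler("xyz",f["orientation"],degrees=True).apply([x*s,-y*s,-np.cos(r)])
def wplane(f,u,v,z):
    d=wray(f,u,v);p=np.array(f["position"]);return (p+d*(z-p[2])/d[2])[:2]
def wproj(f,P):
    q=R.from_euler("xyz",f["orientation"],degrees=True).inv().apply(np.array(P)-f["position"])
    t=np.arctan2(np.hypot(q[0],q[1]),-q[2]);a=np.arctan2(-q[1],q[0])
    return np.array([f["cx"]+f["fx"]*t*np.cos(a),f["cy"]+f["fy"]*t*np.sin(a)])
E
python3 - <<'E'
from workcell import env
from h import *
env.goto([.48,.04,.36],[-90,0,160])
f=env.grab_frame("wrist");np.save("w1.npy",f,allow_pickle=True)
print(f["position"],f["orientation"],env.read_state()["clock"])
cv2.imwrite("pics/c_w.png",f["image"])
im=f["image"].copy()
for P in [(.513,.044,.145),(.513,.044,.012),(.604,.0105,.088),(.4965,-.0700,.024)]:
    u=wproj(f,P);print(u);cv2.circle(im,tuple(int(x) for x in u),3,(0,0,255),1)
cv2.imwrite("pics/c_w2.png",im)
E
```

```text
[0.55845403 0.0129449  0.52189877] [-1.77420190e+01  2.35331193e-02 -1.09986543e+02] 4.0
[266.45330803 154.82944205]
[269.44850554 142.99999785]
[267.99296989  76.54121366]
[342.62098719 129.64202345]
```

View pics/c_w2.png

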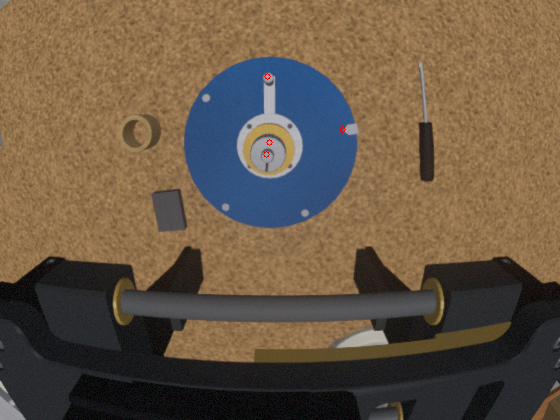

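```bash
python3 - <<'E'
from h import *
f=np.load("w1.npy",allow_pickle=True).item();im=f["image"]
m=cv2.inRange(cv2.cvtColor(im,cv2.COLOR_BGR2HSV),(100,120,40),(130,255,255))
k=max(cv2.findContours(m,cv2.RETR_EXTERNAL,cv2.CHAIN_APPROX_NONE)[0],key=cv2.contourArea)
h=cv2.convexHull(k)[:,0];P=np.array([wplane(f,u,v,.012) for u,v in h]);A=np.c_[2*P,np.ones(len(P))];x=np.linalg.lstsq(A,(P**2).sum(1),rcond=None)[0]
print(x[:2],np.sqrt(x[2]+x[0]**2+x[1]**2))
cv2.imwrite("pics/c_z.png",cv2.resize(im[60:190,225:365],None,fx=5,fy=4.6,interpolation=cv2.INTER_CUBIC))
E
```

```text
[0.51137381 0.04444114] 0.1375032100323942
```

View pics/c_z.png

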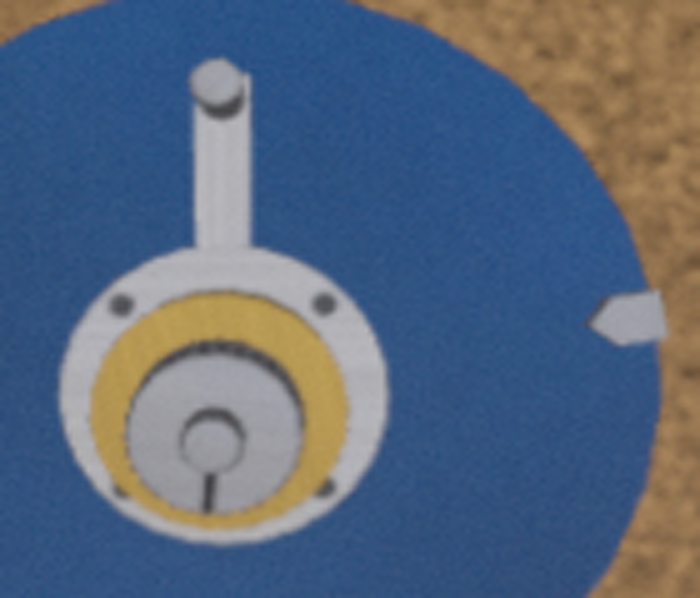

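```bash
python3 - <<'E'
from h import *
f=np.load("w1.npy",allow_pickle=True).item()
W=lambda X,Y,z:wplane(f,225+X/5-.4,60+Y/4.6-.4,z)
c=np.array([.5124,.0440])
for n,p in dict(tip=W(590,322,.024),back=W(663,316,.024),pin=W(218,81,.088),spin=W(213,440,.145),nut=W(214,429,.125),ring=W(223,394,.029)).items():
    d=p-c;print(n,p.round(4),np.hypot(*d).round(4),np.degrees(np.arctan2(d[1],d[0])).round(1))
E
```

```text
tip [ 0.4966 -0.07  ] 0.1151 -97.9
back [ 0.4914 -0.0927] 0.1384 -98.7
pin [0.6031 0.0106] 0.0966 -20.2
spin [0.5122 0.0434] 0.0007 -104.8
nut [0.5125 0.0437] 0.0003 -74.3
ring [0.5114 0.0445] 0.0011 152.7
```

```bash
cat >> h.py <<'E'
C=np.array([.5123,.0438])
def pinpos(phi,z=.051,r=.098): a=np.radians(phi);return [C[0]+r*np.cos(a),C[1]+r*np.sin(a),z]
E
python3 - <<'E'
from workcell import env
from h import *
def st(n):
    s=env.read_state();print(n,round(s["clock"],2),s["position"].round(4),s["tool_rot"].round(1),"F",s["force"].round(1),"T",s["wrist_torque"].round(2),"o",round(s["opening"],3),"j6",s["joint_positions"][5].round(1))
env.gripper_to(.6,10)
env.goto(pinpos(-20.2,.17),[-90,0,159.8]);st("above")
env.move_straight(pinpos(-20.2,.051),force_limit=10);st("down")
env.gripper_to(0,10);st("grip")
f=env.grab_frame("wrist");cv2.imwrite("pics/d_w.png",f["image"])
E
```

```text
above 5.78 [0.605  0.0102 0.1715] [-9.010e+01  1.000e-01  1.598e+02] F [-0.5  0.1  0.9] T [ 0.05  0.03 -0.02] o 0.602 j6 53.5
down 6.72 [0.6053 0.0103 0.0524] [-9.010e+01  1.000e-01  1.598e+02] F [-0.4 -0.5  0.7] T [ 0.   -0.04  0.01] o 0.599 j6 53.5
grip 7.46 [0.6043 0.0099 0.051 ] [-90.   -0.  159.8] F [ 0.2 -0.5  0.5] T [-0.01  0.03 -0.02] o 0.155 j6 53.5
```

View pics/d_w.png

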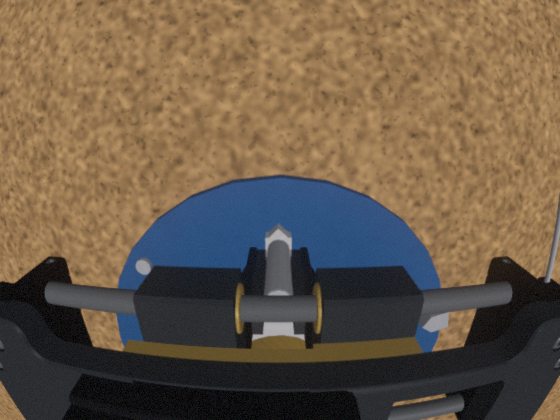

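```bash
python3 - <<'E'
from workcell import env
from h import *
a0,a1=-20.2,-98.1;n=11
for i in range(1,n+1):
    a=a0+(a1-a0)*i/n
    env.move_straight(pinpos(a),rotation=[-90,0,a+180],rate=.06)
    s=env.read_state();r=np.array([np.cos(np.radians(a)),np.sin(np.radians(a))]);t=np.array([-r[1],r[0]])
    print(round(s["clock"],2),round(a,1),"Frad",(s["force"][:2]@r).round(1),"Ftan",(s["force"][:2]@t).round(1),s["force"][2].round(1),"o",round(s["opening"],3))
    if np.abs(s["force"]).max()>35: break
f=env.grab_frame("wrist");np.save("w2.npy",f,allow_pickle=True);cv2.imwrite("pics/e_w.png",f["image"])
cv2.imwrite("pics/e_t.png",cv2.resize(env.grab_frame("scene")["image"][170:280,240:360],None,fx=5,fy=5,interpolation=cv2.INTER_CUBIC))
d=env.read_state()["position"][:2]-C;print(np.hypot(*d),np.degrees(np.arctan2(d[1],d[0])))
E
```

```text
7.86 -27.3 Frad 0.5 Ftan -1.3 0.6 o 0.155
8.21 -34.4 Frad 0.7 Ftan -1.7 0.4 o 0.155
8.56 -41.4 Frad 3.5 Ftan -1.6 -0.9 o 0.157
8.91 -48.5 Frad 4.1 Ftan -0.8 -1.1 o 0.155
9.26 -55.6 Frad 4.8 Ftan -0.8 -1.8 o 0.157
9.61 -62.7 Frad 5.6 Ftan -0.4 -1.4 o 0.154
9.96 -69.8 Frad 6.2 Ftan -1.0 -0.0 o 0.154
10.31 -76.9 Frad 6.9 Ftan 0.3 0.1 o 0.157
10.66 -83.9 Frad 7.0 Ftan -1.5 0.8 o 0.154
11.01 -91.0 Frad 5.5 Ftan -0.7 1.5 o 0.154
11.36 -98.1 Frad 5.1 Ftan -1.2 2.0 o 0.152
0.09868424348744681 -98.92592847863887
```

View pics/e_w.png

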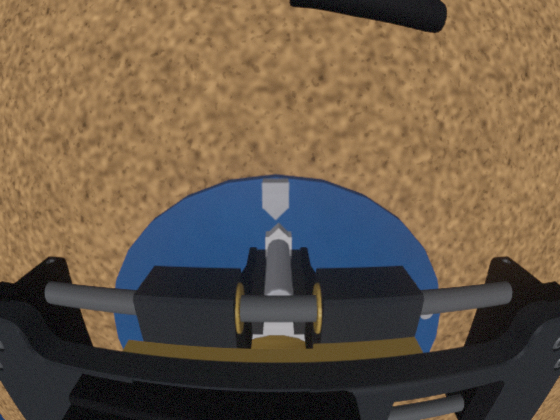

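View pics/e_t.png

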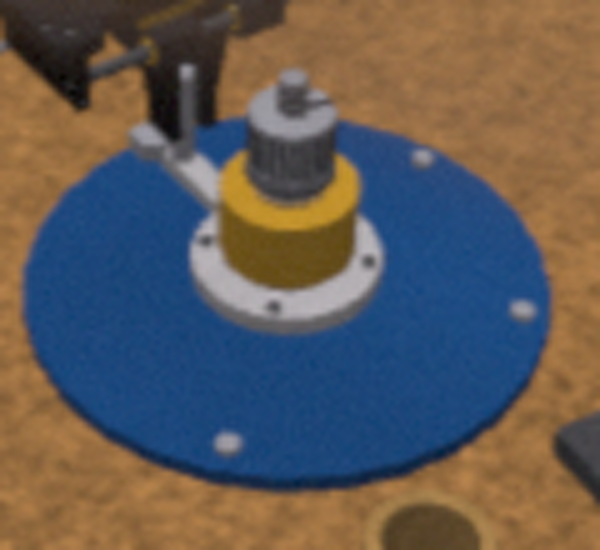

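```bash
python3 - <<'E'
from h import *
f=np.load("w2.npy",allow_pickle=True).item();im=f["image"]
cv2.imwrite("pics/e_z.png",cv2.resize(im[170:260,240:320],None,fx=7,fy=6.5,interpolation=cv2.INTER_CUBIC))
for a in(-97,-98,-99,-100):
  print(a,wproj(f,[*pinpos(a,.029,.112)]),wproj(f,[*pinpos(a,.024,.115)]))
E
```

```text
-97 [270.55944608 227.07677109] [270.58309892 219.66868653]
-98 [273.78558929 227.04879625] [273.83409409 219.63964713]
-99 [277.01256084 227.07235098] [277.08590485 219.66347825]
-100 [280.23817855 227.14741727] [280.33634195 219.74016172]
```

View pics/e_z.png

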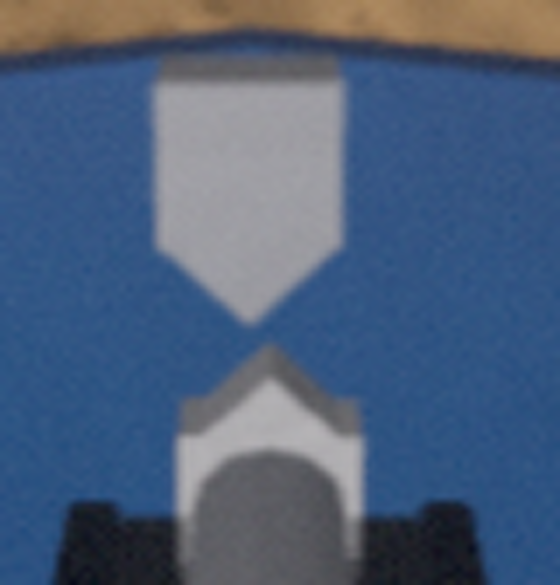

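```bash
sed -i 's/^C=.*/C=np.array([.5123,.0432])/' h.py; python3 - <<'E'
from workcell import env
from h import *
s=env.read_state();d=s["position"][:2]-C;a=np.degrees(np.arctan2(d[1],d[0]));print(np.hypot(*d),a,s["tool_rot"])
env.move_straight(pinpos(-97.35),rotation=[-90,0,82.2],rate=.02)
env.dwell(.2)
s=env.read_state();d=s["position"][:2]-C;a=np.degrees(np.arctan2(d[1],d[0]));print(np.hypot(*d),a,s["force"])
f=env.grab_frame("wrist");np.save("w2.npy",f,allow_pickle=True)
cv2.imwrite("pics/e_z2.png",cv2.resize(f["image"][170:260,240:320],None,fx=7,fy=6.5,interpolation=cv2.INTER_CUBIC))
E
```

```text
0.09809155381200704 -98.98030544724789 [-89.77913408   0.09028699  82.06997558]
0.09813554364057087 -97.59518713613704 [-2.19462229 -3.41996826  1.65704948]
```

View pics/e_z2.png

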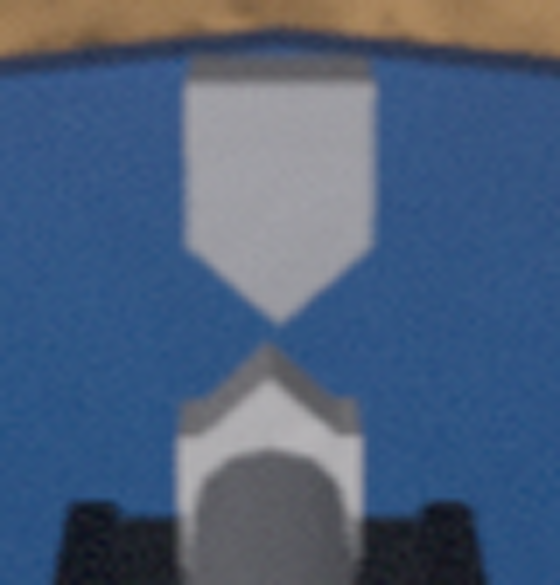

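```bash
python3 - <<'E'
from workcell import env
from h import *
cmd=-97.6
for i in range(6):
    env.move_straight(pinpos(cmd),rotation=[-90,0,82.0],rate=.02);env.dwell(.1)
    s=env.read_state();d=s["position"][:2]-C;a=np.degrees(np.arctan2(d[1],d[0]));print(cmd,a,s["force"].round(1))
    if abs(a+98.02)<.08:break
    cmd+=.8*(-98.02-a)
f=env.grab_frame("wrist");np.save("w2.npy",f,allow_pickle=True)
cv2.imwrite("pics/e_z3.png",cv2.resize(f["image"][170:260,240:320],None,fx=7,fy=6.5,interpolation=cv2.INTER_CUBIC))
E
```

```text
-97.6 -97.56958744541865 [-1.3 -5.1  2.3]
-97.96033004366507 -97.66770540989734 [-0.6 -5.6  0.3]
-98.24216571574719 -97.85885486240652 [-0.2 -4.9  0.3]
-98.37108182582197 -97.9103576784016 [ 0.  -5.9  0.2]
-98.45879568310069 -97.9794200325347 [-0.3 -6.5 -0.2]
```

View pics/e_z3.png

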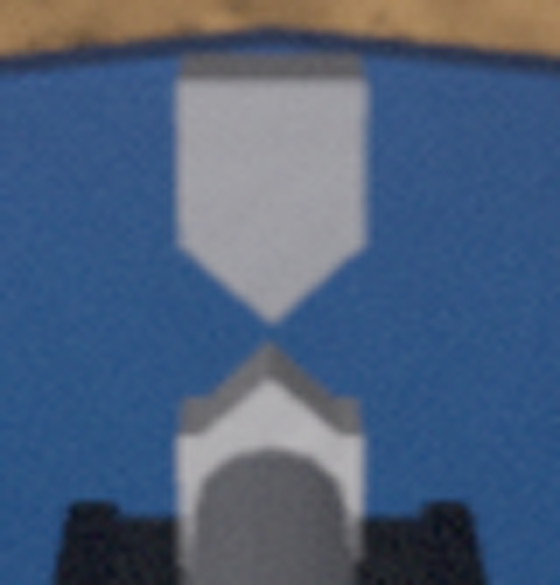

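```bash
cat >> h.py <<'E'
def st(env,n):
    s=env.read_state();print(n,round(s["clock"],2),s["position"].round(4),s["tool_rot"].round(1),"F",s["force"].round(1),"T",s["wrist_torque"].round(3),"o",round(s["opening"],3),"j6",s["joint_positions"][5].round(1));return s
E
python3 - <<'E'
from workcell import env
from h import *
env.gripper_to(.45)
p=env.read_state()["position"]
env.move_straight([p[0],p[1],.22]);st(env,"up")
env.goto([.48,.04,.36],[-90,0,200])
f=env.grab_frame("wrist");np.save("w3.npy",f,allow_pickle=True)
u=wproj(f,[*C,.03]).astype(int);print(u)
cv2.imwrite("pics/f.png",cv2.resize(f["image"][max(0,u[1]-70):u[1]+70,u[0]-95:u[0]+95],None,fx=4.2,fy=4.2,interpolation=cv2.INTER_CUBIC))
env.gripper_to(1.0,25)
env.goto([*C,.20],[-90,0,262]);s=st(env,"pre")
t=s["clock"]
env.move_straight([*C,.18],rotation=[-90,0,262]);st(env,"a")
env.move_straight([*C,.1795],rotation=[-90,0,252]);st(env,"rot10 test")
E
```

```text
up 15.78 [ 0.4973 -0.0537  0.219 ] [-89.9   0.   82. ] F [ 0.5  0.5 -0.7] T [ 0.091 -0.051 -0.004] o 0.452 j6 -20.5
[284 143]
pre 19.52 [0.5128 0.0434 0.2006] [-89.9   0.  -98. ] F [-0.3 -0.1  0.7] T [-0.03  -0.158  0.006] o 1.0 j6 149.0
a 19.8 [0.5122 0.0431 0.1803] [-90.  -0. -98.] F [-0.5  0.   0.5] T [-0.062 -0.127  0.004] o 1.003 j6 149.0
rot10 test 20.12 [0.5128 0.0433 0.1805] [-8.990e+01  1.000e-01 -1.078e+02] F [-0.1 -0.1  0.3] T [-0.124 -0.14  -0.01 ] o 1.0 j6 139.2
```

View pics/f.png

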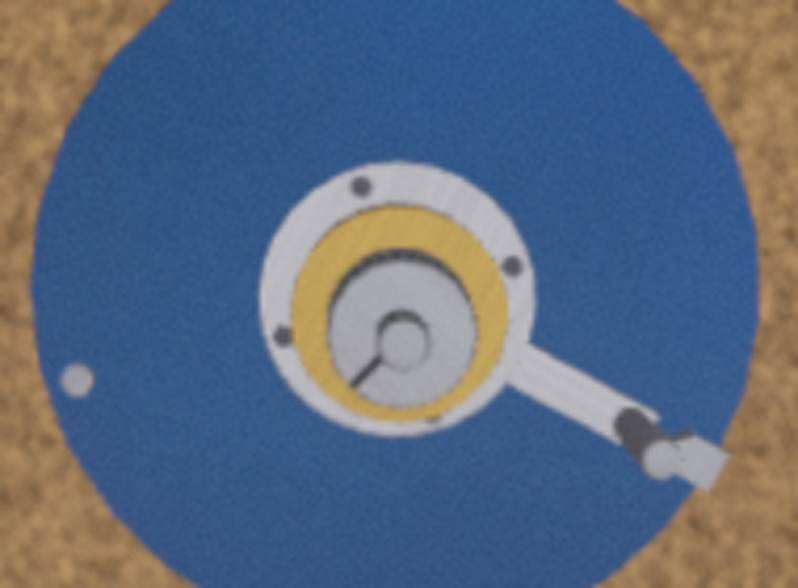

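```bash
python3 - <<'E'
from workcell import env
from h import *
env.move_straight([*C,.16],rotation=[-90,0,262])
print(env.move_straight([*C,.091],force_limit=8,rate=.08));st(env,"down")
env.gripper_to(0,25);st(env,"grip")
f=env.grab_frame("scene");np.save("g.npy",f,allow_pickle=True)
cv2.imwrite("pics/g.png",cv2.resize(f["image"][130:270,220:380],None,fx=4.2,fy=4.2,interpolation=cv2.INTER_CUBIC))
E
```

```text
False
down 21.46 [0.5128 0.0433 0.0915] [-89.9   0.  -98. ] F [-0.6 -0.4 -0.2] T [-0.052 -0.087 -0.016] o 0.999 j6 149.1
grip 22.26 [0.5117 0.0432 0.091 ] [-90.1  -0.  -98. ] F [-1.6  0.7  2.8] T [ 0.318  0.617 -0.032] o 0.502 j6 149.1
```

View pics/g.png

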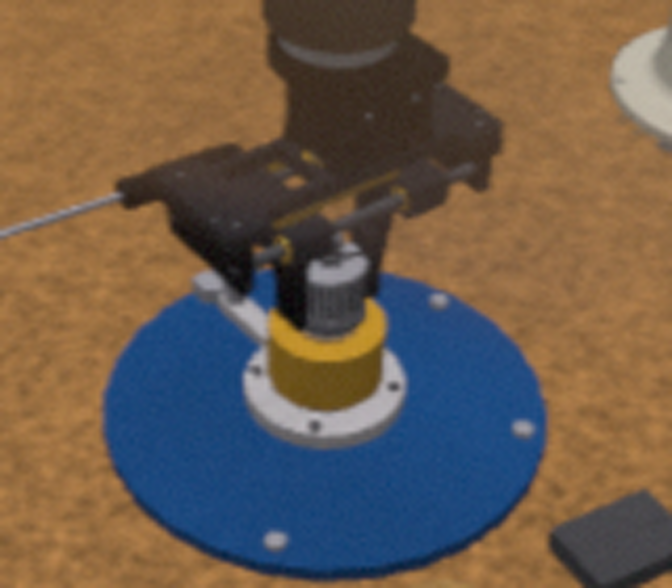

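```bash
python3 - <<'E'
from workcell import env
from h import *
y0=262;z0=.091;tz=[]
y=y0
while y>y0-235:
    done=y0-y
    y-= 10 if done<115 else 4
    env.move_straight([*C,z0-.00159*np.radians(y0-y)],rotation=[-90,0,y],rate=.03 if done>=115 else .15)
    s=env.read_state();T=s["wrist_torque"][2];ay=s["tool_rot"][2]%360
    print(round(s["clock"],2),y0-y,"yaw",round(ay,2),"lag",round(ay-y,2),"F",s["force"].round(1),"Tz",T.round(3),"Tj6",s["joint_torque"][5].round(3))
    tz.append(T)
    if abs(T)>.22 or np.abs(s["force"]).max()>30: break
E
```

```text
22.63 10 yaw 252.13 lag 0.13 F [-2.8  2.   3.1] Tz -0.068 Tj6 -0.019
22.96 20 yaw 242.2 lag 0.2 F [-4.2  1.5  4. ] Tz -0.071 Tj6 0.039
23.28 30 yaw 232.17 lag 0.17 F [-4.7  1.8  4.6] Tz -0.081 Tj6 0.048
23.61 40 yaw 222.2 lag 0.2 F [-4.8  2.7  5.3] Tz 0.052 Tj6 -0.076
23.93 50 yaw 212.24 lag 0.24 F [-6.5  1.3  5.6] Tz 0.157 Tj6 -0.187
24.26 60 yaw 202.26 lag 0.26 F [-5.5  2.9  6.8] Tz 0.205 Tj6 -0.267
24.58 70 yaw 192.25 lag 0.25 F [-6.1  1.6  7. ] Tz 0.267 Tj6 -0.237
```

```bash
python3 - <<'E'
from workcell import env
from h import *
st(env,"now")
f=env.grab_frame("scene")
a=cv2.resize(f["image"][175:235,265:330],None,fx=6,fy=6,interpolation=cv2.INTER_CUBIC)
w=env.grab_frame("wrist");np.save("w4.npy",w,allow_pickle=True)
b=cv2.resize(w["image"][200:400,160:400],None,fx=1.65,fy=1.8,interpolation=cv2.INTER_CUBIC)
cv2.imwrite("pics/h.png",np.hstack([a,cv2.resize(b,(400,360))]))
E
```

```text
now 24.58 [0.5118 0.0432 0.0896] [-9.000e+01 -1.000e-01 -1.677e+02] F [-6.1  1.6  7. ] T [0.662 1.744 0.267] o 0.5 j6 79.3
```

View pics/h.png

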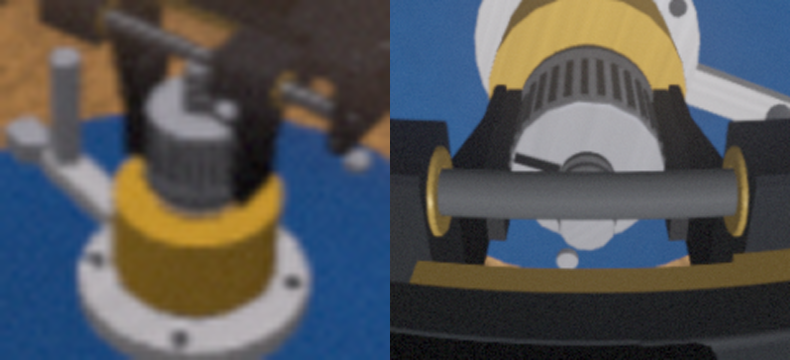

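```bash
python3 - <<'E'
from h import *
f=np.load("w3.npy",allow_pickle=True).item();w=np.load("w4.npy",allow_pickle=True).item()
im=cv2.resize(f["image"][125:175,260:310],None,fx=7,fy=7,interpolation=cv2.INTER_CUBIC)
im2=cv2.resize(w["image"][240:320,230:330],None,fx=4.4,fy=4.4,interpolation=cv2.INTER_CUBIC)
cv2.imwrite("pics/i.png",np.hstack([im,im2[:350]]))
print(f["orientation"],w["orientation"])
E
```

```text
[-1.77477285e+01  4.52209652e-02 -7.00835204e+01] [-1.77447553e+01  3.16656974e-02 -7.77897008e+01]
```

View pics/i.png

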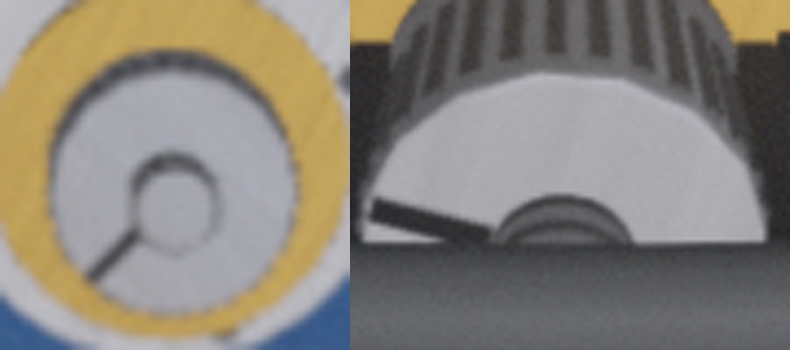

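```bash
python3 - <<'E'
from h import *
f=np.load("w3.npy",allow_pickle=True).item();w=np.load("w4.npy",allow_pickle=True).item()
A=lambda a,b:np.degrees(np.arctan2(*(a-b)[::-1]))%360
p=lambda X,Y,z:wplane(f,260+X/7-.4,125+Y/7-.4,z)
z=.125;print(p(93,277,z),p(138,234,z),A(p(93,277,z),p(138,234,z)), A(p(93,277,z),C))
q=lambda X,Y,z:wplane(w,230+(X-350)/4.4-.4,240+Y/4.4-.4,z)
for z in(.121,.123,.125):print(q(374,210,z),q(490,237,z),A(q(374,210,z),q(490,237,z)),A(q(374,210,z),C))
E
```

```text
[0.49228279 0.05276351] [0.50220622 0.04793222] 154.0405713762428 154.46319572704522
[0.51079994 0.06491498] [0.51026897 0.05216539] 87.61522400112825 93.95168678611016
[0.51206274 0.06487118] [0.51153989 0.05231658] 87.61522400112845 90.62726707331205
[0.51332553 0.06482738] [0.5128108  0.05246778] 87.61522400112813 87.28516193220086
```

```bash
python3 - <<'E'
from workcell import env
from h import *
env.gripper_to(.7);s=st(env,"open")
env.move_straight([.5113,.0432,.0893],rotation=[-90,0,192]);st(env,"shift")
env.gripper_to(0,25);st(env,"grip")
E
```

```text
open 25.32 [0.5124 0.0432 0.0889] [ -90.   -0. -168.] F [-0.1  0.5  0.8] T [-0.044  0.012  0.01 ] o 0.698 j6 79.1
shift 25.57 [0.5113 0.0432 0.0893] [ -90.    0. -168.] F [ 0.7 -0.2  0.3] T [-0.028 -0.045  0.012] o 0.698 j6 79.0
grip 26.05 [0.5113 0.0432 0.0898] [ -90.    0. -168.] F [-2.2 -0.6  3.9] T [-0.037  0.498  0.038] o 0.498 j6 79.0
```

```bash
cat > turn.py <<'E'
from workcell import env
from h import *
def turn(y0,z0,y1,steps,rate,lim,c=(.5113,.0432)):
    y=y0;T0=env.read_state()["wrist_torque"][2]
    while (y-y1)*np.sign(y0-y1)>1e-6:
        y+=np.sign(y1-y0)*min(steps,abs(y1-y))
        env.move_straight([*c,z0-.00159*np.radians(y0-y)],rotation=[-90,0,y],rate=rate)
        s=env.read_state();T=s["wrist_torque"][2];ay=s["tool_rot"][2]%360
        print(round(s["clock"],2),round(y,1),"lag",round((ay-y+180)%360-180,2),"z",s["position"][2].round(4),"F",s["force"].round(1),"Tz",T.round(3),"Tj6",s["joint_torque"][5].round(3),"o",round(s["opening"],3))
        if abs(T)>lim or np.abs(s["force"]).max()>30: print("LIMIT");break
    return y
E
python3 - <<'E'
from turn import *
turn(192,.0893,140,10,.15,.3)
E
```

```text
26.38 182 lag 0.07 z 0.0896 F [-1.5 -0.   5.3] Tz 0.205 Tj6 -0.268 o 0.497
26.7 172 lag 0.07 z 0.0895 F [-1.8  0.3  6.2] Tz 0.247 Tj6 -0.248 o 0.501
27.02 162 lag 0.02 z 0.0894 F [-2.4  0.7  7.9] Tz -0.001 Tj6 -0.058 o 0.499
27.35 152 lag 0.05 z 0.0893 F [-2.4  1.   8.7] Tz 0.117 Tj6 -0.147 o 0.499
27.68 142 lag 0.09 z 0.0893 F [-4.1  1.1 10.3] Tz 0.216 Tj6 -0.242 o 0.499
27.93 140 lag 0.18 z 0.0893 F [-3.3  1.7  9.7] Tz 0.523 Tj6 -0.557 o 0.498
LIMIT
```

```bash
cat >> h.py <<'E'
def nutpic(env,name):
    w=env.grab_frame("wrist");np.save(name+".npy",w,allow_pickle=True)
    cv2.imwrite(f"pics/{name}.png",cv2.resize(w["image"][210:320,210:350],None,fx=5,fy=5,interpolation=cv2.INTER_CUBIC))
E
python3 - <<'E'
from turn import *
st(env,"");nutpic(env,"n1")
E
```

```text
27.93 [0.5116 0.0433 0.0893] [-9.000e+01  1.000e-01  1.402e+02] F [-3.3  1.7  9.7] T [0.148 0.99  0.523] o 0.498 j6 27.1
```

View pics/n1.png

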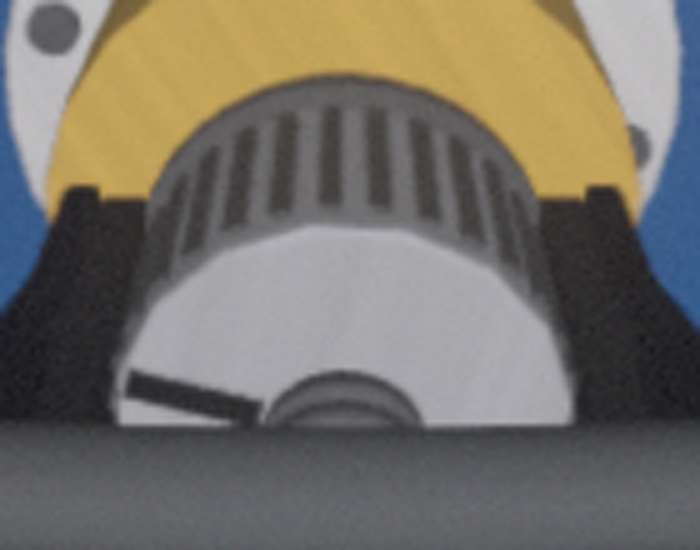

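```bash
python3 - <<'E'
from h import *
from scipy.optimize import brentq
C2=np.array([.5117,.0433])
for nm,pts in dict(w4=[(230+(562-350)/4.4-.4,240+74/4.4-.4)],n1=[(210+345/5-.4,210+226/5-.4),(210+345/5-.4,210+75/5-.4)]).items():
    w=np.load(nm+".npy",allow_pickle=True).item()
    print(nm,w["position"])
    for u,v in pts:
        zz=np.linspace(.07,.14,141);r=np.array([np.hypot(*(wplane(w,u,v,z)-C2)) for z in zz])
        i=[k for k in range(140) if (r[k]-.022)*(r[k+1]-.022)<0];print(u,v,zz[i],r[::20].round(4))
cv2.imwrite("pics/w4n.png",cv2.resize(np.load("w4.npy",allow_pickle=True).item()["image"][210:320,210:350],None,fx=5,fy=5,interpolation=cv2.INTER_CUBIC))
E
```

```text
w4 [0.5933648  0.06205109 0.25176498]
277.7818181818182 256.41818181818184 [0.1245] [0.0049 0.0013 0.0052 0.01   0.0148 0.0197 0.0245 0.0294]
n1 [ 0.57531844 -0.00947089  0.25166849]
278.6 254.79999999999998 [0.1245] [0.0043 0.0005 0.0053 0.01   0.0148 0.0196 0.0244 0.0292]
278.6 224.6 [0.087] [0.0156 0.0193 0.023  0.0267 0.0304 0.034  0.0377 0.0414]
```

View pics/w4n.png

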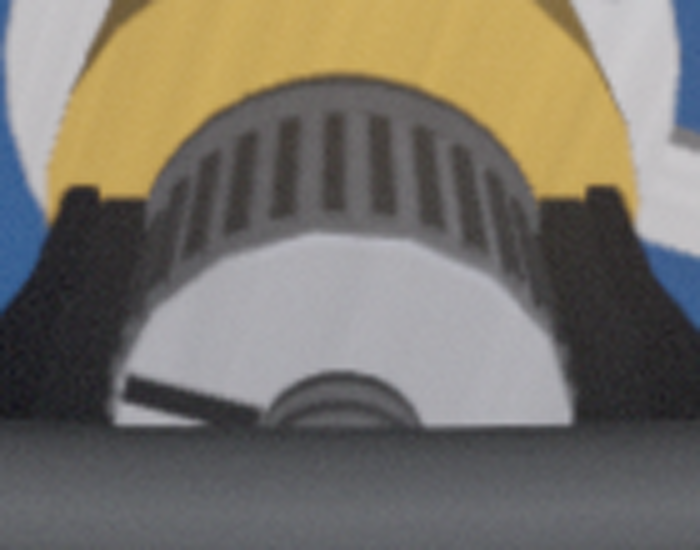

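```bash
python3 - <<'E'
from h import *
C2=np.array([.5117,.0433])
w=np.load("n1.npy",allow_pickle=True).item()
a=np.radians(140+90);j=np.array([np.cos(a),np.sin(a)]);k=np.array([-j[1],j[0]])
for z in(.0893,.083,.077):
  for d in(-.022,-.037):
    for e in(-.0095,.0095):
      p=C2+j*d+k*e;u=wproj(w,[*p,z]);print(z,d,e,((u+.4-210)*5).round())
P=lambda z:((wproj(w,[*(C2+np.array([np.cos(t),np.sin(t)])*r),z])+.4-210)*5).round()
t=np.radians(140);
for s in (0,180):
  t=np.radians(140+s)
  for r,z in((.022,.125),(.022,.124),(.022,.121),(.022,.12),(.022,.095),(.022,.09),(.0235,.09),(.0235,.077),(.036,.077)): print(s,r,z,P(z))
E
```

```text
0.0893 -0.022 -0.0095 [153. 337.]
0.0893 -0.022 0.0095 [146. 187.]
0.0893 -0.037 -0.0095 [ 25. 334.]
0.0893 -0.037 0.0095 [ 12. 185.]
0.083 -0.022 -0.0095 [159. 311.]
0.083 -0.022 0.0095 [152. 164.]
0.083 -0.037 -0.0095 [ 34. 309.]
0.083 -0.037 0.0095 [ 22. 162.]
0.077 -0.022 -0.0095 [164. 288.]
0.077 -0.022 0.0095 [158. 144.]
0.077 -0.037 -0.0095 [ 43. 285.]
0.077 -0.037 0.0095 [ 32. 142.]
0 0.022 0.125 [345. 623.]
0 0.022 0.124 [345. 616.]
0 0.022 0.121 [345. 598.]
0 0.022 0.12 [345. 592.]
0 0.022 0.095 [345. 458.]
0 0.022 0.09 [345. 434.]
0 0.0235 0.09 [345. 445.]
0 0.0235 0.077 [345. 388.]
0 0.036 0.077 [345. 470.]
180 0.022 0.125 [347. 226.]
180 0.022 0.124 [347. 221.]
180 0.022 0.121 [347. 207.]
180 0.022 0.12 [347. 202.]
180 0.022 0.095 [346. 101.]
180 0.022 0.09 [346.  84.]
180 0.0235 0.09 [346.  70.]
180 0.0235 0.077 [346.  31.]
180 0.036 0.077 [347. -76.]
```

```bash
python3 - <<'E'
from turn import *
f=np.load("scf.npy",allow_pickle=True).item()["image"];g=np.load("g.npy",allow_pickle=True).item()["image"];n=env.grab_frame("scene");np.save("g2.npy",n,allow_pickle=True)
c=lambda i:cv2.resize(i[178:228,278:318],None,fx=6.5,fy=11,interpolation=cv2.INTER_CUBIC)
cv2.imwrite("pics/j.png",np.hstack([c(f),c(g),c(n["image"])]))
E
```

```text
(no output)
```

View pics/j.png

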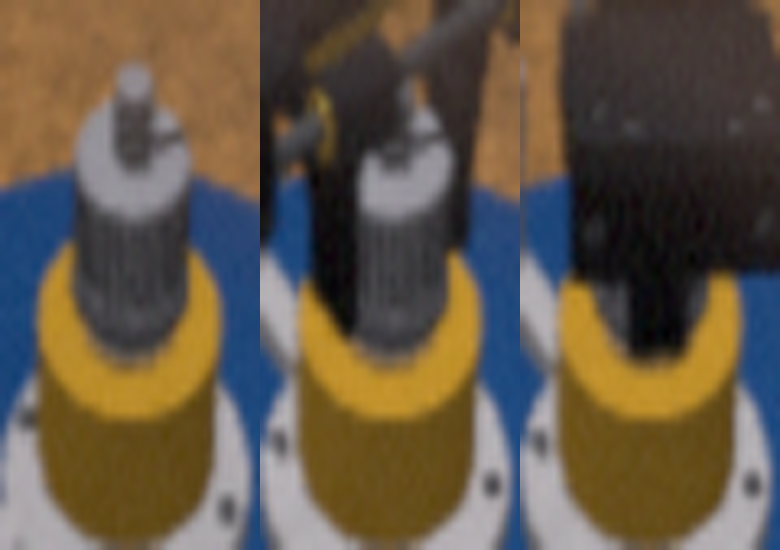

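```bash
python3 - <<'E'
from turn import *
st(env,"a");env.dwell(.2);st(env,"b")
E
```

```text
a 28.02 [0.5117 0.0433 0.0893] [-9.000e+01  1.000e-01  1.402e+02] F [-3.7  1.  10.1] T [0.121 0.98  0.488] o 0.499 j6 27.1
b 28.23 [0.5116 0.0433 0.0893] [-9.000e+01  1.000e-01  1.402e+02] F [-3.3  0.8  8.5] T [0.122 1.047 0.54 ] o 0.498 j6 27.1
```

```bash
python3 - <<'E'
from turn import *
env.gripper_to(.7);st(env,"open")
env.move_straight([.5115,.0432,.0885],rotation=[-90,0,140],rate=.03);st(env,"shift")
env.gripper_to(0,30);env.dwell(.1);st(env,"grip")
turn(140,.0885,128,3,.03,.6,c=(.5115,.0432));env.dwell(.1);st(env,"end")
E
```

```text
open 28.87 [0.5111 0.0431 0.0875] [-90.  -0. 140.] F [-0.4 -0.5  0.3] T [ 0.065  0.024 -0.02 ] o 0.701 j6 27.0
shift 29.12 [0.5115 0.0432 0.0885] [-90.  -0. 140.] F [ 0.6 -0.2  0.1] T [-0.006  0.038  0.013] o 0.706 j6 27.0
grip 29.7 [0.5116 0.0433 0.0885] [-90.   0. 140.] F [ 0.4  0.5 -0. ] T [ 0.192 -0.039 -0.005] o 0.507 j6 27.0
29.95 137 lag 0.15 z 0.0886 F [ 2.4 -2.6 -0.1] Tz 0.496 Tj6 -0.523 o 0.51
30.2 134 lag 0.1 z 0.0887 F [ 1.9 -3.3  0.6] Tz 0.331 Tj6 -0.357 o 0.508
30.45 131 lag 0.06 z 0.0887 F [ 2.  -4.3  1.3] Tz 0.222 Tj6 -0.166 o 0.508
30.7 128 lag 0.18 z 0.0887 F [-0.5 -1.9  5.7] Tz 0.538 Tj6 -0.573 o 0.504
end 30.8 [0.5116 0.0435 0.0887] [-90.    0.  128.2] F [ 0.8 -1.7  4.4] T [-0.338  0.021  0.584] o 0.504 j6 15.2
```

```bash
python3 - <<'E'
from turn import *
nutpic(env,"n2")
E
```

```text
(no output)
```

View pics/n2.png

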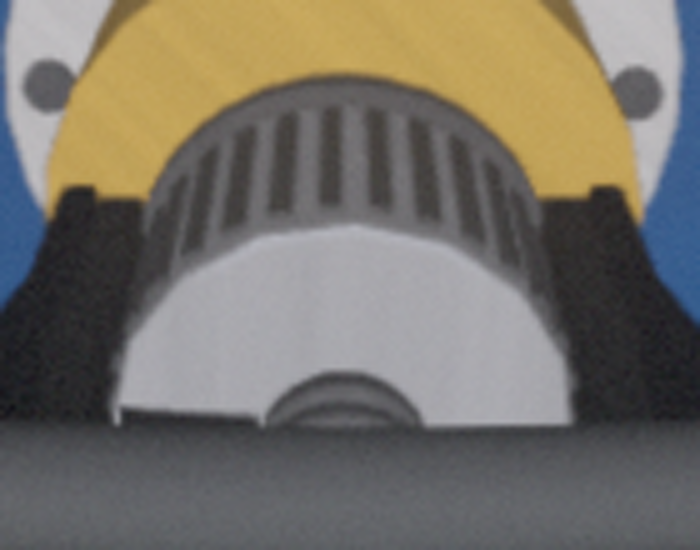

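```bash
python3 - <<'E'
from h import *
A=lambda a,b:np.degrees(np.arctan2(*(a-b)[::-1]))%360
D={"w4":((128,384),(262,414)),"n1":((128,382),(262,410)),"n2":((121,414),(262,420))}
for n,(a,b) in D.items():
    w=np.load(n+".npy",allow_pickle=True).item()
    q=lambda p,z=.123:wplane(w,210+p[0]/5-.4,210+p[1]/5-.4,z)
    print(n,"yaw",w["orientation"][2]-90,A(q(a),q(b)),[A(q(a),np.array([.5117,.0433])).round(1),np.hypot(*(q(a)-[.5117,.0433])).round(4)])
E
```

```text
w4 yaw -167.78970076201642 88.19934086726738 [np.float64(87.7), np.float64(0.0216)]
n1 yaw -219.865143838067 37.12858311395483 [np.float64(36.6), np.float64(0.0207)]
n2 yaw -231.8597354827963 36.33054421542198 [np.float64(34.0), np.float64(0.0207)]
```

```bash
python3 - <<'E'
from turn import *
env.gripper_to(1.0)
env.move_straight([.5115,.0432,.20],rate=.3)
f=env.grab_frame("wrist");np.save("n3.npy",f,allow_pickle=True)
u=wproj(f,[*C,.1]).astype(int);print(u)
cv2.imwrite("pics/n3.png",cv2.resize(f["image"][u[1]-60:u[1]+60,u[0]-70:u[0]+70],None,fx=5,fy=5,interpolation=cv2.INTER_CUBIC))
g=env.grab_frame("scene");np.save("g3.npy",g,allow_pickle=True)
a=np.load("scf.npy",allow_pickle=True).item()["image"]
c=lambda i:cv2.resize(i[178:228,278:318],None,fx=8,fy=11,interpolation=cv2.INTER_CUBIC)
cv2.imwrite("pics/j3.png",np.hstack([c(a),c(g["image"])]))
st(env,"")
E
```

```text
[277 207]
 32.45 [0.5105 0.043  0.1989] [-8.99e+01 -1.00e-01  1.28e+02] F [-0.3  0.   0.3] T [0.03  0.055 0.005] o 1.004 j6 15.0
```

View pics/n3.png

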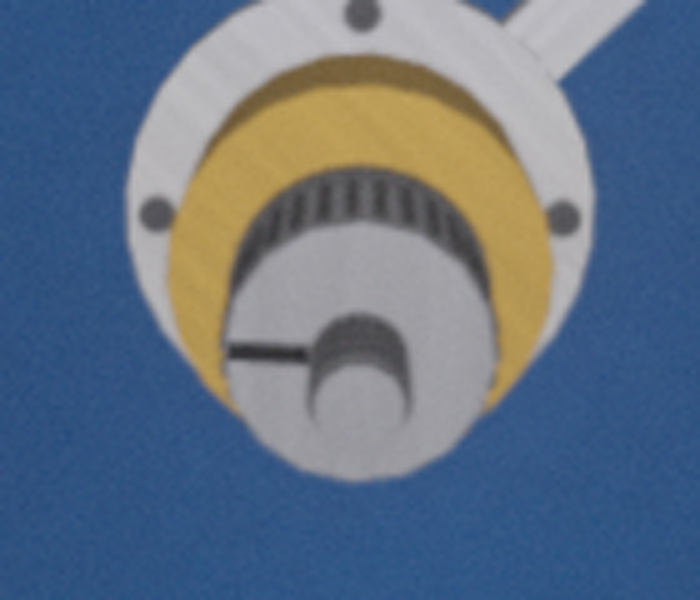

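View pics/j3.png

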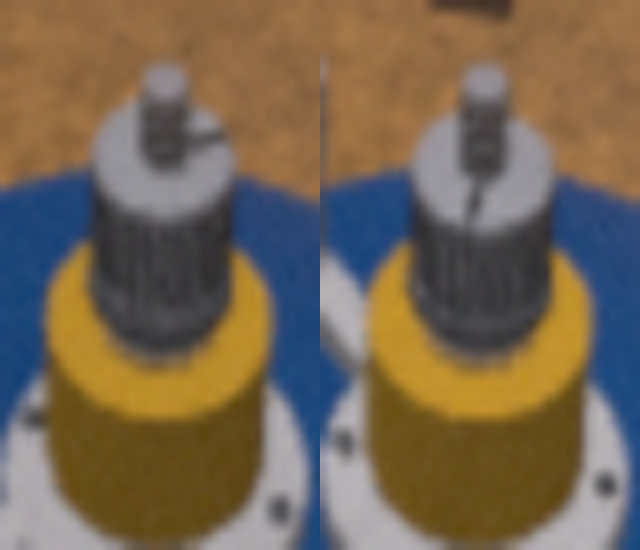

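```bash
python3 - <<'E'
from h import *
def fit(nm,o,s,spin,nut,line):
    w=np.load(nm+".npy",allow_pickle=True).item()
    px=lambda p:(o[0]+p[0]/s[0]-.4,o[1]+p[1]/s[1]-.4)
    ax=wplane(w,*px(spin),.145)
    zz=np.linspace(.1,.14,401)
    e=[np.hypot(*(wplane(w,*px(nut),z)-ax)) for z in zz];i=np.argmin(e)
    l=wplane(w,*px(line),zz[i])
    d=l-wplane(w,*px(nut),zz[i])
    print(nm,"axis",ax.round(4),"nut top z",zz[i].round(4),"err",e[i].round(4),"line",np.degrees(np.arctan2(d[1],d[0])).round(1),"r",np.hypot(*d).round(4))
fit("n3",(207,147),(5,5),(361,411),(360,351),(228,351))
fit("w3",(260,125),(7,7),(176,207),(174,192),(93,277))
fit("w1",(225,60),(5,4.6),(213,441),(214.5,431),(208,512))
E
```

```text
n3 axis [0.5105 0.0442] nut top z 0.1185 err 0.0002 line 38.0 r 0.021
w3 axis [0.5115 0.0446] nut top z 0.126 err 0.0 line 156.8 r 0.0207
w1 axis [0.512  0.0434] nut top z 0.1266 err 0.0002 line 155.4 r 0.0221
```

```bash
python3 - <<'E'
from h import *
f=np.load("scf.npy",allow_pickle=True).item()
q=lambda X,Y,z:onplane(f,278+X/8-.4,178+Y/11-.4,z)[:2]
ang=lambda d:np.degrees(np.arctan2(d[1],d[0]))%360
for z in(.123,.126):
    print("start",ang(q(222,134,z)-q(190,141,z)),ang(q(222,134,z)-C), "now",ang(q(150,222,z-.004)-q(158,182,z-.004)),ang(q(150,222,z-.004)-C))
t=np.load("topf.npy",allow_pickle=True).item()
p=lambda X,Y,z:onplane(t,245+X/10-.4,205+Y/10-.4,z)[:2]
print("top",ang(p(224,338,.125)-p(247,290,.125)),ang(p(224,338,.125)-p(262,256,.125)))
print("tip of nut edges: bottom z test")
E
```

```text
start 151.60959403297204 157.0006824727636 now 35.63358178276503 38.173416982136445
start 151.60959403297187 146.77171546784362 now 35.633581782764914 39.11425427875425
top 153.63675396873987 154.37745306863442
tip of nut edges: bottom z test
```

```bash
python3 - <<'E'
from turn import *
c=(.5115,.0432)
env.move_straight([*c,.0965],rotation=[-90,0,128],rate=.2,force_limit=8)
env.gripper_to(0,25);env.dwell(.1);st(env,"grip")
turn(128,.0965,114,7,.03,.3,c=c)
E
```

```text
grip 34.02 [0.5116 0.0433 0.0966] [-90.   0. 128.] F [ 0.4 -0.4 -0.4] T [ 0.159  0.072 -0.031] o 0.494 j6 15.0
34.29 121 lag 0.14 z 0.0964 F [0.  1.  1.5] Tz -0.049 Tj6 -0.037 o 0.496
34.57 114 lag 0.22 z 0.0962 F [0.4 0.6 2.2] Tz 0.022 Tj6 -0.028 o 0.5
```

```bash
python3 - <<'E'
from turn import *
c=(.5115,.0432)
turn(114,.0965-.00159*np.radians(14),20,4,.03,.2,c=c)
env.dwell(.1);st(env,"")
nutpic(env,"n4")
E
```

```text
34.82 110 lag 0.2 z 0.0961 F [-0.1  1.9  1.3] Tz -0.056 Tj6 -0.006 o 0.5
35.07 106 lag 0.19 z 0.096 F [0.2 1.1 1.9] Tz -0.042 Tj6 -0.007 o 0.497
35.32 102 lag 0.18 z 0.0959 F [0.2 1.8 2.6] Tz -0.079 Tj6 -0.008 o 0.5
35.57 98 lag 0.18 z 0.0958 F [0.2 0.7 3.3] Tz -0.028 Tj6 -0.008 o 0.498
35.82 94 lag 0.18 z 0.0956 F [-0.4  0.9  0.7] Tz -0.039 Tj6 -0.008 o 0.502
36.07 90 lag 0.18 z 0.0955 F [-0.   2.1  0.7] Tz -0.018 Tj6 -0.008 o 0.499
36.32 86 lag 0.18 z 0.0954 F [1.1 2.4 1.6] Tz -0.003 Tj6 -0.008 o 0.499
36.57 82 lag 0.29 z 0.0954 F [ 0.6 -0.3  2.9] Tz 0.556 Tj6 -0.608 o 0.498
LIMIT
 36.67 [0.5116 0.043  0.0954] [-90.    0.   82.2] F [ 0.4 -0.9  2.9] T [ 0.035 -0.233  0.694] o 0.495 j6 -30.8
```

View pics/n4.png

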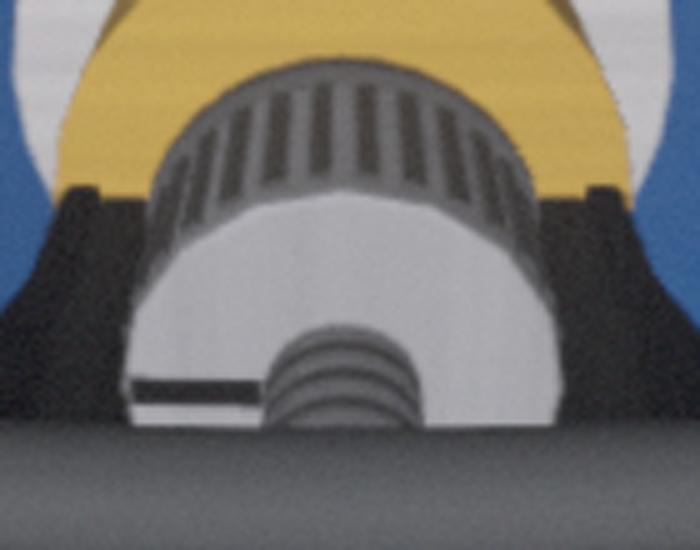

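```bash
python3 - <<'E'
from turn import *
c=(.5115,.0432)
z=.0965-.00159*np.radians(128-82)
turn(82,z,172,9,.05,.3,c=c)
env.dwell(.2);s=st(env,"")
nutpic(env,"n5")
E
```

```text
37.02 91 lag -0.18 z 0.0956 F [2.1 0.1 3. ] Tz 0.047 Tj6 0.036 o 0.495
37.33 100 lag -0.24 z 0.0958 F [ 1.2 -0.8  3.1] Tz -0.038 Tj6 0.029 o 0.501
37.64 109 lag -0.26 z 0.0961 F [ 1.9 -2.3  3.4] Tz 0.02 Tj6 0.027 o 0.497
37.95 118 lag -0.27 z 0.0963 F [ 3.2 -2.1  2.1] Tz 0.025 Tj6 0.026 o 0.5
38.26 127 lag -0.27 z 0.0966 F [ 3.  -1.9  3.5] Tz 0.052 Tj6 0.026 o 0.497
38.57 136 lag -0.28 z 0.0968 F [ 3.3 -3.   2.7] Tz 0.063 Tj6 0.025 o 0.5
38.88 145 lag -0.27 z 0.0971 F [ 3.1 -2.8  2.7] Tz 0.055 Tj6 0.025 o 0.5
39.18 154 lag -0.28 z 0.0973 F [ 3.6 -3.   2.5] Tz 0.01 Tj6 0.025 o 0.499
39.49 163 lag -0.28 z 0.0976 F [ 3.7 -2.8  2.8] Tz 0.054 Tj6 0.025 o 0.501
39.8 172 lag -0.27 z 0.0978 F [ 4.6 -2.9  3.3] Tz 0.04 Tj6 0.025 o 0.502
 40.0 [0.5118 0.0433 0.0978] [-90.    0.  171.8] F [ 4.5 -2.8  3. ] T [-0.89  -1.289 -0.061] o 0.5 j6 58.9
```

View pics/n5.png

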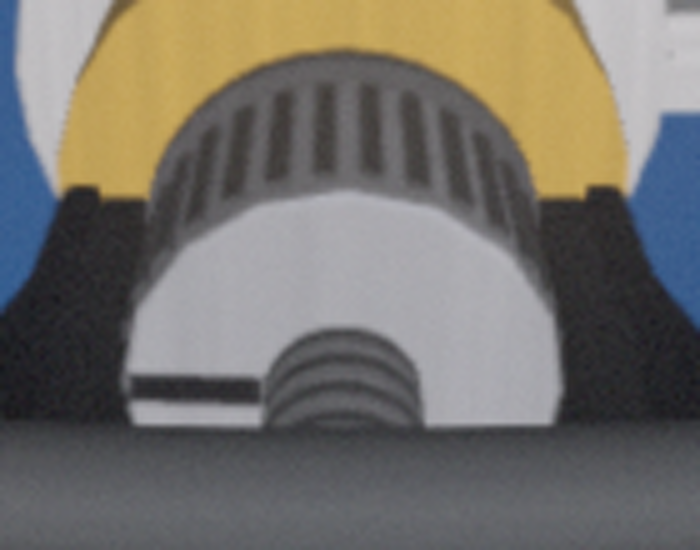

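```bash
python3 - <<'E'
from h import *
D={"n4":((134,392),(260,391.5)),"n5":((133,387),(258,391))}
for n,zc in(("n4",.120),("n5",.1225)):
    w=np.load(n+".npy",allow_pickle=True).item();im=w["image"]
    # subpixel line: darkest row centroid per column
    g=cv2.cvtColor(im,cv2.COLOR_BGR2GRAY).astype(float)
    pts=[]
    for u in range(238,261):
        col=g[282:293,u];wt=np.clip(130-col,0,None)
        if wt.sum()>0:pts.append((u,(wt*np.arange(282,293)).sum()/wt.sum()))
    pts=np.array(pts);k=np.polyfit(pts[:,0],pts[:,1],1)
    P=np.array([wplane(w,u,np.polyval(k,u),zc) for u in(238,260)])
    d=P[0]-P[1];print(n,k.round(3),np.abs(pts[:,1]-np.polyval(k,pts[:,0])).max().round(2),"yaw",(w["orientation"][2]-90)%360,"line",np.degrees(np.arctan2(d[1],d[0])))
E
```

```text
n4 [9.00000e-03 2.85673e+02] 0.09 yaw 82.15439664840977 line -7.514644166953117
n5 [3.30000e-02 2.79165e+02] 0.07 yaw 171.77578009494607 line 80.5231158643635
```

```bash
python3 - <<'E'
from turn import *
c=(.5115,.0432)
z=.0965-.00159*np.radians(128-172)
turn(172,z,174,2,.03,.3,c=c)
env.dwell(.3);s=st(env,"")
nutpic(env,"n6")
w=np.load("n6.npy",allow_pickle=True).item();g=cv2.cvtColor(w["image"],cv2.COLOR_BGR2GRAY).astype(float)
pts=[]
for u in range(238,261):
    wt=np.clip(130-g[282:293,u],0,None);pts.append((u,(wt*np.arange(282,293)).sum()/wt.sum()))
pts=np.array(pts);k=np.polyfit(pts[:,0],pts[:,1],1)
P=np.array([wplane(w,u,np.polyval(k,u),.1225) for u in(238,260)]);d=P[0]-P[1];print(k,np.degrees(np.arctan2(d[1],d[0]))+7.51)
t=env.grab_frame("top");s=env.grab_frame("scene")
cv2.imwrite("pics/k.png",np.hstack([cv2.resize(t["image"][130:310,165:405],(400,300)),cv2.resize(s["image"][130:310,200:440],(400,300))]))
for n in("core","die","driver"):
    print(n,[x["xyz"] for x in env.search_frame(t,n)[:1]])
E
```

```text
40.3 174 lag -0.15 z 0.0979 F [ 4.  -2.9  3.2] Tz 0.05 Tj6 -0.017 o 0.498
 40.6 [0.5118 0.0433 0.0979] [-90.    0.  173.8] F [ 4.7 -2.4  3.6] T [-0.898 -1.301 -0.021] o 0.495 j6 60.9
[3.20507621e-02 2.79518722e+02] 90.13133326863053
core [[0.6075, 0.232, 0.0416]]
die []
driver [[0.4304, -0.2031, 0.026]]
```

View pics/k.png

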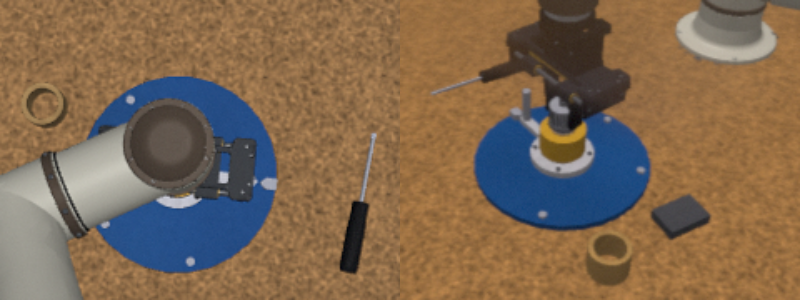

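```bash
python3 - <<'E'
from turn import *
st(env,"final");env.close_job()
E
```

```text
final 40.9 [0.5118 0.0433 0.0979] [-90.    0.  173.8] F [ 3.8 -3.1  3.5] T [-0.95  -1.207  0.126] o 0.497 j6 60.9
the job is handed in; nothing more can be done
```

The job is done and handed in at 40.9 s: the collar is locked, and the nut is bottomed out, backed off a quarter turn and still gripped.

- **Collar:** I swung it by its pin until the nose lined up with the fixed pointer, to about 0.15° in the wrist picture. My first move went about 0.8° past the mark and the correction stopped about 0.4° short. I fixed both before letting go of the pin.
- **Nut going down:** At about 118° of turning I met resistance that looked like the bottom. It wasn't. The fingertips had dropped below the nut's seat and were probably clamping the sleeve under it, and they slipped about 10° on the nut. I re-gripped higher up and it turned freely again. It then stopped hard after about 162° (2.8 rad) in total, with the torque jumping from about 0 to 0.6–0.7 N m.
- **Backing off:** The first 90° turn of the gripper moved the nut only 88°, judging by the black line. I added 2°, and the line then showed 90.1° from the stop.
- **Last checks:** The nut was held with a grip set to 25 N at 43 mm opening, and the side and lift forces were 4 N or less. The collar still looked locked in the scene picture.
- **Loose things:** The core and screwdriver measured within about 2 mm of where they started. The network did not find the die in the last top picture, which the arm partly covers. It was in view in the scene picture and looked undisturbed, but I didn't measure it.

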